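# Wedge the rocking tool chest steady

## Robot

A 6-joint arm with a two-finger parallel gripper is mounted at the origin on the work surface. World frame = base frame: x ahead of the robot, y to its left, z up, the work surface at z = 0. Lengths are in mm, angles in degrees, forces in N, time in s.
With the tool pointing down it reaches from about 350 to 850 mm from the base axis. Payload 8.1 kg.
Tool frame: the origin (TCP) lies midway between the tips of the shut fingers; the grasp point (between the pads) lies 19 mm behind it; z points along the fingers, y is the line along which they close (so a half turn about z gives the same grasp; the last joint's range is limited). The gripper opens to 85 mm and grips with 20 to 120 N. Pads are 22 mm wide; open, the fingers measure 114 mm over their backs; the gripper's body (76 mm by 85 mm) begins 54 mm behind the grasp point. The pads swing forward as they close: fully open they stand 13 mm farther back than shut.
Start: joints at [-4.893, 7.471, 85.268, -0, 87.261, -4.893], TCP at [600.004, 0.022, 231.292] pointing down, gripper open.
Joint ranges: [-169.43, 169.43], [-51.17, 129.36], [1.28, 143.12], [-76.62, 256.62], [0, 156.53], [-152.29, 152.29]. Speed limits (degrees/s): [136.94, 136.94, 159.86, 180, 180, 180].

## Interface

Orientations are given as [roll, pitch, yaw] about the fixed x, y, z axes, in that order (R = Rz(yaw) Ry(pitch) Rx(roll)).
In Python, from bench import sense, snapshot, camera_params, hand_in, masks_of, pinpoint gives the robot as it stands.
- The arm moves only by the tool step_arm, never from a script. Its argument "targets" is a list of rows, each an object with "angular": the turn, a rotation vector about the tool's x, y, z scaled (see below), a list of three; "dp": the shift along the tool's x, y, z scaled (see below), a list of three; "fingers": the closure, from 0 (fully open) to 1 (shut). A call has exactly 8 rows; each row is the pose to reach, as a shift and turn from the pose commanded when the call began, along the tool's axes at that moment, turning the shorter way round; what a row does not reach only later rows make up. The controller multiplies each number of a shift by 0.2 m and each number of a turn by 180 degrees. A row lasts 1/8 s, in which the tool goes at most 62.5 mm and 10.7 degrees, less where a joint would pass 70% of its speed; a pose out of reach is approached as far as the arm can. A call with a number of a shift or a turn outside -1 to 1 is refused whole. A call with a gripper value outside its range is refused whole. The fingers move at their own pace and stop on an object; "newtons" is the grip in N (left out, the last holds). Time passes only in rows, so rows that repeat a pose let the fingers close, or fill a call up. It gives the time, the measured TCP pose, the force, the opening and the grip force at its end, in the units of the state.
- sense(): the state, without advancing time (a new reading comes with each control period).
- snapshot(name): name is "scene" or "side" or "wrist"; returns the picture (384x512x3 uint8, blue, green, red); there is no depth.
- camera_params(name): a dict with "vfov" (degrees; the focal length in pixels is half the picture's height over the tangent of half this angle, whatever the lens; pixels are square), "cx", "cy" (the principal point, pixels), "R" (3x3) and "t" (3): a world point X has camera coordinates R X + t. Camera axes: x right, y down, z forward; pixel columns grow to the right and rows downward; lengths in mm; the calibration is good to about 2 mm. A picture is of the moment at which its call begins: read the wrist's pose just before it. camera_params takes no time and is no camera call; for the wrist camera it gives the pose at the moment of the call.
- hand_in(): hands the job in; it is judged then, once.
Trained networks look in the newest picture that a camera, given by its name, has taken for a name from the list of things; names that differ only in an ending like _2 or _b are one class to them, and where a whole thing is asked for, a point or a joint stands for the part that bears it (a point fixed in the world has none). Each returns a list of dicts, best first, with "conf" (0 to 1); they miss things now and then, are a little off and sometimes report something else, mostly with a low value. They report only what shows in the picture. A call takes as long as a camera call.
- masks_of(camera, label): "pixels" (384x512 bool, what is visible of it) and "at" ([column, row] in pixels, amid what is visible of it).
- pinpoint(camera, label): "at" ([column, row] in pixels: a listed point, or the origin of a listed thing).
The state is a dict: "time": time; "joint_pos": joint angles; "qd": joint speeds; "joint_efforts": joint torques, N m; "tool_pos": TCP position; "tcp_rot": TCP orientation; "ft_force": force on the tool from outside, world axes, zero at the start; "wrist_torque": the same for the moment, N m; "finger_gap": finger opening in mm; "grip_force": force on a finger pad.
Only numpy, scipy, OpenCV 4.12 (cv2) and the standard library are available. Lean on these libraries where they do the work, as an engineer would, in place of code of your own. Each camera call takes 0.05 s, during which the arm holds its last target. There are 200 camera calls.

## Task

The small tool chest rocks on the workbench because one foot is too short. Press the brass plate on its lid down to feel the chest rock, then, without lifting or gripping anything, push the blue wedge thin end first along the bench under the short foot until the chest stands level and no longer rocks, neither shifting the chest about nor disturbing the other things. Test it by pressing the plate again, and finish with the fingertips still pressing firmly down on the plate while the chest stays level.

Things in the scene. Friction and masses are not known exactly. Their poses are not given: they have to be found in the camera images.
- chest: Loose wooden tool chest, 300 x 240 mm (its x by y; lid overhangs 3 mm), lid top 84 mm up, 2.6 to 3.7 kg. Origin: centre of its underside, at bench height when level; z up. Ball feet 28 mm in diameter at (+-130, +-100) mm, the one at (-130, +100) short. It stands level on the other three; a few newtons down on the plate tip it 0.04 to 0.07 rad onto the short foot; let go, it falls back level.
- plate: The round brass plate on the lid (see plate_top); origin at the centre of its underside, on the lid's top face, axes as the chest's.
- plate_top (a point): Centre of the top face of the round brass plate, 40 mm in diameter, 4 mm thick, fixed on the lid right above the short foot; 88 mm above the bench while the chest is level.
- short_foot (a point): Point straight below the centre of the short foot, level with the other feet's undersides (at bench height while the chest is level). The foot's own underside is 6 to 11 mm higher, different each time. The wedge comes in towards the chest's -y.
- wedge: Loose blue wedge, about 100 g, flat on the bench: 160 mm long (its y), 54 mm wide (x), 3 mm thick at the thin end (-y) rising evenly to 22 mm at the thick end (+y). Origin: centre of its underside. It starts with its thin end 20 to 60 mm short of the foot, up to 8 mm and 0.08 rad off line: pushed straight along its length it goes under the foot.
- wedge_back (a point): Centre of the wedge's upright thick end face (54 mm wide, 22 mm high), 11 mm above the bench. Push here (off-centre, the wedge turns). The push is about 1 N until the wedge meets the foot with 25 to 67 mm of it past the foot's centre, then rises sharply; 5 N makes it snug, much more lifts or shoves the chest. It does not slip back.
- wedge_tip (a point): Middle of the wedge's thin edge, on the bench.
- tin: Bystander: yellow paint tin, 68 mm in diameter, 70 mm high, beside the wedge on its far side. Origin: centre of its underside, as for all bystanders.
- offcut: Bystander: pale wood block 55 x 65 x 50 mm beside the wedge on the robot's side.
- sander: Bystander: cork sanding block 70 x 40 x 26 mm lying on the chest's lid, at the end away from the brass plate.
- jar: Bystander: green glass jar with a steel cap, 70 mm in diameter, 120 mm high.
- mallet: Bystander: round wooden carver's mallet standing on its head, 92 mm in diameter, 235 mm high.
- chisel: Bystander: chisel with a wooden handle, 260 mm long, lying on the bench.
- bowl: Bystander: small wooden bowl, 100 mm in diameter, 40 mm high.

How it is judged:
By the outcome, as a careful person would: the job done as asked, in the order asked, and still so for the second after the job is handed in, while the arm keeps its last pose, push and grip.
It also fails if it takes over 58 s, if anything falls off the work surface, if the arm or the gripper's body presses on something with over 40 N, if the wrist force passes 120 N, or if a joint passes its speed limit or range.

## Working session

There is one attempt and no reset: what is moved stays moved. The work goes in short steps, Python scripts to look and compute and a tool call to move; the robot and the scene stay as the last step left them, time stands still between calls to the robot, and variables do not carry over. Pictures are saved under pics/ and viewed, at most 10 in all, crops included, and the job is handed in when it is done.

Besides the shell and the picture viewer there is one more tool, called after "Emit:" by a JSON object that holds its "api" and its "payload". step_arm: Moves the arm, as the interface text tells. Its arguments: {"type":"object","properties":{"targets":{"type":"array","items":{"type":"object","properties":{"angular":{"type":"array","items":{"type":"number","minimum":-1,"maximum":1}},"dp":{"type":"array","items":{"type":"number","minimum":-1,"maximum":1}},"fingers":{"type":"number"}}}},"newtons":{"type":"number"}},"required":["targets"]}

```bash
mkdir -p pics; cat > h.py <<'E'
import numpy as np, cv2
from bench import *
def K(n):
    p=camera_params(n); f=192/np.tan(np.radians(p['vfov'])/2); return p,f
def ray(n,at):
    p,f=K(n); R=np.array(p['R']);t=np.array(p['t'])
    d=R.T@np.array([(at[0]-p['cx'])/f,(at[1]-p['cy'])/f,1]); return -R.T@t,d
def onz(n,at,z):
    c,d=ray(n,at); return c+d*(z-c[2])/d[2]
def proj(n,X):
    p,f=K(n); c=np.array(p['R'])@X+np.array(p['t']); return c[:2]/c[2]*f+[p['cx'],p['cy']]
Z=dict(plate_top=88,plate=84,short_foot=0,wedge=0,wedge_back=11,wedge_tip=0,chest=0,tin=0,offcut=0,sander=84,jar=0,mallet=0,chisel=0,bowl=0)
E
cat > a.py <<'E'
from h import *
ims=[]
for n in('scene','side'):
    im=snapshot(n); ims.append(im)
    for l in Z:
        r=pinpoint(n,l)
        if r: print(n,l,round(r[0]['conf'],2),np.round(r[0]['at']),np.round(onz(n,r[0]['at'],Z[l])))
cv2.imwrite('pics/s.png',cv2.resize(np.vstack(ims),(800*384//600,0) if 0 else (450,675))[:600] if 0 else ims[0]); cv2.imwrite('pics/d.png',ims[1])
s=sense(); print(s['time'],s['tool_pos'],s['tcp_rot'],s['ft_force'])
E
python3 a.py
```

```text
scene plate_top 0.42 [260. 194.] [543. -22.  88.]
scene plate 0.5 [261. 192.] [532. -18.  84.]
scene wedge 0.8 [296. 211.] [568.  93.   0.]
scene wedge_back 0.78 [320. 211.] [595. 166.  11.]
scene wedge_tip 0.68 [270. 210.] [548.  10.   0.]
scene chest 0.61 [229. 246.] [ 658. -146.    0.]
scene tin 0.75 [300. 251.] [722.  65.   0.]
scene offcut 0.77 [287. 175.] [412. 105.   0.]
scene sander 0.71 [216. 248.] [ 707. -192.   84.]
scene jar 0.86 [394. 209.] [628. 413.   0.]
scene mallet 0.88 [115. 182.] [ 323. -483.    0.]
scene chisel 0.56 [ 97. 230.] [ 511. -548.    0.]
scene bowl 0.98 [380. 171.] [464. 429.   0.]
side plate_top 0.16 [275. 261.] [394. 167.  88.]
side plate 0.38 [252. 203.] [542. -29.  84.]
side short_foot 0.8 [252. 220.] [542. -31.   0.]
side wedge 0.88 [226. 242.] [584.  87.   0.]
side wedge_back 0.74 [214. 262.] [582. 179.  11.]
side wedge_tip 0.94 [243. 227.] [558.   8.   0.]
side chest 0.69 [237. 191.] [ 646. -142.    0.]
side tin 0.58 [190. 228.] [718.  77.   0.]
side offcut 0.97 [277. 262.] [409. 102.   0.]
side sander 0.45 [226. 163.] [ 701. -180.   84.]
side jar 0.62 [162. 320.] [629. 403.   0.]
side mallet 0.84 [347. 160.] [ 326. -466.    0.]
side chisel 0.7 [301. 139.] [ 531. -527.    0.]
side bowl 0.61 [212. 346.] [473. 422.   0.]
1.5 [6.00009968e+02 3.69178074e-02 2.31288974e+02] [-1.79999074e+02 -1.14084109e-04  9.00013684e+01] [-0.88448553 -0.06927781  0.41365166]
```

View pics/s.png

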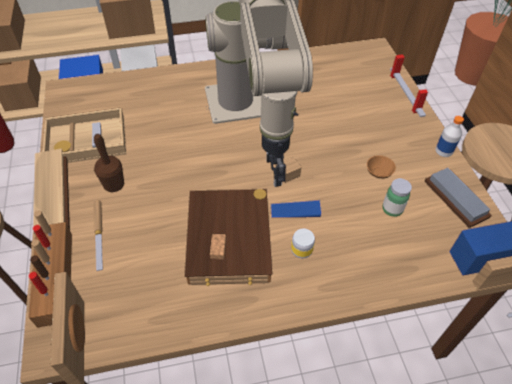

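View pics/d.png

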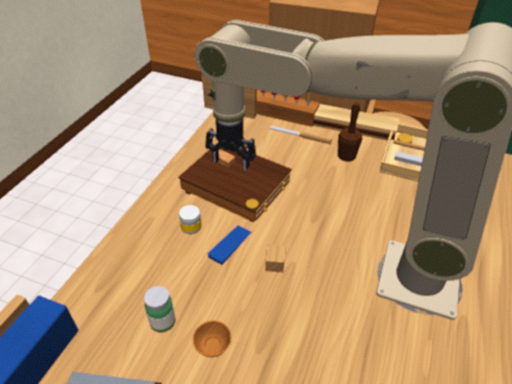

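The pictures show the chest with its plate at scene (260,194) and side (252,203). The blue wedge is at scene (296,210), between the tin and the offcut. I'll look with the wrist camera from here.

```bash
cat > w.py <<'E'
from h import *
import sys
n='wrist'; im=snapshot(n); cv2.imwrite('pics/'+sys.argv[1],im)
for l in sys.argv[2:]:
    r=pinpoint(n,l)
    if r: print(l,round(r[0]['conf'],2),np.round(r[0]['at']),np.round(onz(n,r[0]['at'],Z[l]),1))
s=sense(); print(s['time'],s['tool_pos'],s['tcp_rot'],s['ft_force'])
print(ray(n,(256,192)))
E
python3 w.py w1.png plate_top wedge_back wedge_tip short_foot wedge chest sander offcut tin
```

```text
plate_top 0.67 [194. 206.] [542.5 -30.4  88. ]
wedge_tip 0.93 [219. 144.] [557.7  11.4   0. ]
wedge 0.79 [228.  69.] [569.2  91.5   0. ]
chest 0.57 [297. 266.] [ 650.3 -143.     0. ]
sander 0.89 [366. 342.] [ 714.4 -183.9   84. ]
offcut 0.93 [78. 53.] [413.8 107.3   0. ]
tin 0.88 [367.  88.] [718.2  72.5   0. ]
2.0 [6.00012477e+02 1.53977795e-02 2.31298987e+02] [1.79999324e+02 2.59846778e-03 9.00027691e+01] [ 0.0481466   0.46794146 -0.15335536]
(array([600.3388716 ,  72.70822541, 373.52757859]), array([-0.0038609 , -0.29985734, -0.95404509]))
```

View pics/w1.png

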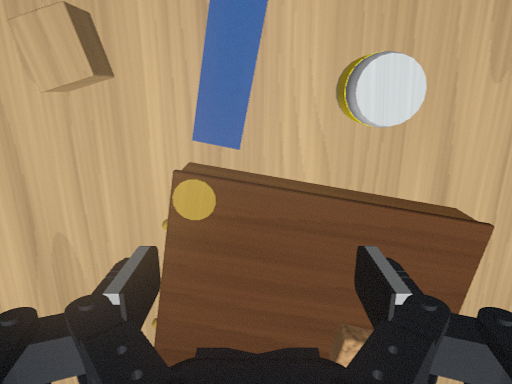

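The wrist view shows the plate centred near (194,200). The wedge's thin end runs (193,138)–(240,150), and the lid's back edge runs (175,171)–(491,226). Next I'll work out the yaws.

```bash
python3 - <<'E'
from h import *
n='wrist'
for l,z in(('plate_top',88),('wedge',5)):
    r=masks_of(n,l)
    for q in r[:2]: 
        m=q['pixels']; v,u=np.nonzero(m); print(l,q['conf'],m.sum(),u.min(),u.max(),v.min(),v.max(),onz(n,((u.min()+u.max())/2,(v.min()+v.max())/2),z))
print('plate view',onz(n,(194,200),88))
a=onz(n,(175,171),84);b=onz(n,(491,226),84);d=b-a;print(a,b,np.hypot(*d[:2]),np.degrees(np.arctan2(d[1],d[0])))
a=onz(n,(193,138),3);b=onz(n,(240,150),3);print('tip',a,b,(a+b)/2)
for p,q in(((193,138),(210,0)),((240,150),(268,0))):
    a=onz(n,p,3);b0=onz(n,q,18)
    d=b0-a; print(np.degrees(np.arctan2(-d[0],d[1])),np.hypot(*d[:2]))
E
```

```text
plate_top 0.65 1391 173 216 179 219 [543.56641802 -23.66255993  88.        ]
wedge 0.66 7884 193 268 0 149 [572.29252324  85.89067099   5.        ]
plate view [543.06177493 -24.61713444  88.        ]
[526.77826502   1.39409178  84.        ] [819.90395099 -51.79168728  84.        ] 297.9117232806609 -10.28406980167488
tip [528.90432839  19.15748255   3.        ] [580.93341388   5.68452814   3.        ] [554.91887113  12.42100534   3.        ]
-11.20016649205194 136.04079478084583
-11.401801563355603 149.8535065699427
```

Emit:
{"api": "step_arm", "payload": {"targets": [{"dp": [-0.04, -0.09, 0.2], "angular": [0, 0, 0.02], "fingers": 1}, {"dp": [-0.08, -0.19, 0.4], "angular": [0, 0, 0.04], "fingers": 1}, {"dp": [-0.12, -0.283, 0.55], "angular": [0, 0, 0.061], "fingers": 1}, {"dp": [-0.12, -0.283, 0.6], "angular": [0, 0, 0.061], "fingers": 1}, {"dp": [-0.12, -0.283, 0.64], "angular": [0, 0, 0.061], "fingers": 1}, {"dp": [-0.12, -0.283, 0.66], "angular": [0, 0, 0.061], "fingers": 1}, {"dp": [-0.12, -0.283, 0.66], "angular": [0, 0, 0.061], "fingers": 1}, {"dp": [-0.12, -0.283, 0.66], "angular": [0, 0, 0.061], "fingers": 1}]}}

```text
time: 3.1
tool_pos: [544.2, -23.9, 100.1]
tcp_rot: [179.9, -0.0, 79.0]
ft_force: [-0.3, -0.5, 0.3]
finger_gap: 0.1
grip_force: 0.0
```

```bash
python3 w.py w2.png wedge_tip plate_top wedge_back; python3 - <<'E'
from h import *
print(proj('wrist',np.array(sense()['tool_pos'])))
for n in ('scene','side'): snapshot(n); print(n,proj(n,np.array(sense()['tool_pos'])),[ (q['conf'],q['at']) for q in pinpoint(n,'plate_top')])
E
```

```text
plate_top 0.74 [254. 242.] [542.  -26.2  88. ]
3.3 [543.66539121 -23.97081721  99.64090087] [ 1.79967470e+02 -1.53177491e-03  7.90291444e+01] [-1.10578477  0.44849621 -0.97928296]
(array([557.93828272,  47.3744434 , 241.883641  ]), array([-0.0603017 , -0.29384676, -0.95401737]))
[256.1899907  248.67896419]
scene [259.77176008 191.63003219] [(0.58, [261.6, 193.9])]
side [251.25931005 200.08716372] [(0.62, [251.6, 199.8])]
```

View pics/w2.png

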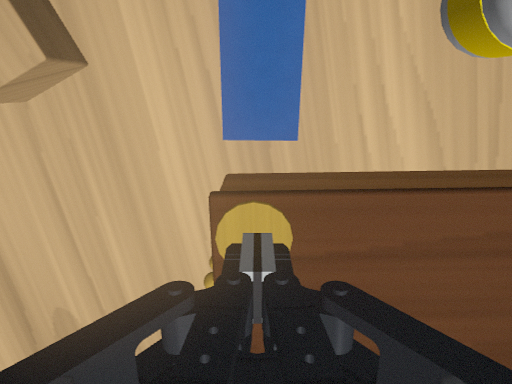

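The fingertips are over the plate, and the wedge is in line ahead of the foot. Now the first press.

Emit:
{"api": "step_arm", "payload": {"targets": [{"dp": [0, 0, 0.02]}, {"dp": [0, 0, 0.04]}, {"dp": [0, 0, 0.055]}, {"dp": [0, 0, 0.065]}, {"dp": [0, 0, 0.075]}, {"dp": [0, 0, 0.085]}, {"dp": [0, 0, 0.09]}, {"dp": [0, 0, 0.09]}]}}

```text
validation failed for argument at $.ta...
```

Each row needs all its fields.

Emit:
{"api": "step_arm", "payload": {"targets": [{"dp": [0, 0, 0.02], "angular": [0, 0, 0], "fingers": 1}, {"dp": [0, 0, 0.04], "angular": [0, 0, 0], "fingers": 1}, {"dp": [0, 0, 0.055], "angular": [0, 0, 0], "fingers": 1}, {"dp": [0, 0, 0.065], "angular": [0, 0, 0], "fingers": 1}, {"dp": [0, 0, 0.075], "angular": [0, 0, 0], "fingers": 1}, {"dp": [0, 0, 0.085], "angular": [0, 0, 0], "fingers": 1}, {"dp": [0, 0, 0.09], "angular": [0, 0, 0], "fingers": 1}, {"dp": [0, 0, 0.09], "angular": [0, 0, 0], "fingers": 1}]}}

```text
time: 4.5
tool_pos: [543.5, -23.9, 81.3]
tcp_rot: [180.0, -0.0, 79.0]
ft_force: [-0.2, 2.0, 2.9]
finger_gap: 0.0
grip_force: 1.4
```

Emit:
{"api": "step_arm", "payload": {"targets": [{"dp": [0, 0, 0.004], "angular": [0, 0, 0], "fingers": 1}, {"dp": [0, 0, 0.008], "angular": [0, 0, 0], "fingers": 1}, {"dp": [0, 0, 0.012], "angular": [0, 0, 0], "fingers": 1}, {"dp": [0, 0, 0.015], "angular": [0, 0, 0], "fingers": 1}, {"dp": [0, 0, 0.018], "angular": [0, 0, 0], "fingers": 1}, {"dp": [0, 0, 0.018], "angular": [0, 0, 0], "fingers": 1}, {"dp": [0, 0, 0.018], "angular": [0, 0, 0], "fingers": 1}, {"dp": [0, 0, 0.018], "angular": [0, 0, 0], "fingers": 1}]}}

```text
time: 5.5
tool_pos: [543.7, -23.8, 79.7]
tcp_rot: [180.0, -0.0, 79.0]
ft_force: [-8.7, 4.4, 19.2]
finger_gap: -0.6
grip_force: 10.0
```

It rocked: about 3 N tipped it, and it bottomed about 8 mm down. I'll release and go behind the wedge.

Emit:
{"api": "step_arm", "payload": {"targets": [{"dp": [0, 0, -0.02], "angular": [0, 0, 0], "fingers": 1}, {"dp": [0, 0, -0.045], "angular": [0, 0, 0], "fingers": 1}, {"dp": [0, 0, -0.08], "angular": [0, 0, 0], "fingers": 1}, {"dp": [0, 0, -0.2], "angular": [0, 0, 0], "fingers": 1}, {"dp": [0.1, 0, -0.35], "angular": [0, 0, 0], "fingers": 1}, {"dp": [0.3, 0, -0.4], "angular": [0, 0, 0], "fingers": 1}, {"dp": [0.5, 0.0, -0.4], "angular": [0, 0, 0], "fingers": 1}, {"dp": [0.65, 0.0, -0.4], "angular": [0, 0, 0], "fingers": 1}]}}

```text
time: 6.5
tool_pos: [568.3, 105.1, 158.0]
tcp_rot: [180.0, -0.0, 79.0]
ft_force: [0.3, -0.0, -0.3]
finger_gap: 0.2
grip_force: 0.0
```

Emit:
{"api": "step_arm", "payload": {"targets": [{"dp": [0.2, 0.01, 0], "angular": [0, 0, 0], "fingers": 1}, {"dp": [0.4, 0.02, 0], "angular": [0, 0, 0], "fingers": 1}, {"dp": [0.55, 0.026, 0], "angular": [0, 0, 0], "fingers": 1}, {"dp": [0.55, 0.026, 0.1], "angular": [0, 0, 0], "fingers": 1}, {"dp": [0.55, 0.026, 0.2], "angular": [0, 0, 0], "fingers": 1}, {"dp": [0.55, 0.026, 0.3], "angular": [0, 0, 0], "fingers": 1}, {"dp": [0.55, 0.026, 0.35], "angular": [0, 0, 0], "fingers": 1}, {"dp": [0.55, 0.026, 0.35], "angular": [0, 0, 0], "fingers": 1}]}}

```text
time: 7.5
tool_pos: [593.4, 209.8, 86.3]
tcp_rot: [-179.9, 0.1, 79.0]
ft_force: [-0.7, 0.1, 0.5]
finger_gap: 0.2
grip_force: 0.0
```

```bash
python3 w.py w3.png wedge_back wedge_tip wedge; python3 - <<'E'
from h import *
X=np.array(sense()['tool_pos']);print('tip proj',proj('wrist',X))
for n in ('scene','side'):
    snapshot(n)
    for l in('plate_top','wedge_tip','wedge_back','wedge'): print(n,l,[ (q['conf'],np.round(onz(n,q['at'],Z[l]))) for q in pinpoint(n,l)[:1]])
E
```

```text
wedge 0.62 [258. 333.] [573.3  89.9   0. ]
7.7 [595.0399951  210.74879768  88.903904  ] [ 1.79901770e+02 -4.83054886e-02  7.90141382e+01] [ 0.36334538 -0.89619113  0.31631752]
(array([609.14621582, 282.00235694, 231.19133   ]), array([-0.05914663, -0.2932922 , -0.9542603 ]))
tip proj [256.19031754 248.67762201]
scene plate_top [(0.61, array([545.,  -7.,  88.]))]
scene wedge_tip [(0.66, array([546.,  24.,   0.]))]
scene wedge_back [(0.81, array([586., 179.,  11.]))]
scene wedge [(0.86, array([566.,  96.,   0.]))]
side plate_top [(0.48, array([543., 164.,  88.]))]
side wedge_tip [(0.6, array([549.,  21.,   0.]))]
side wedge_back [(0.66, array([533., -12.,  11.]))]
side wedge [(0.82, array([575.,  97.,   0.]))]
```

View pics/w3.png

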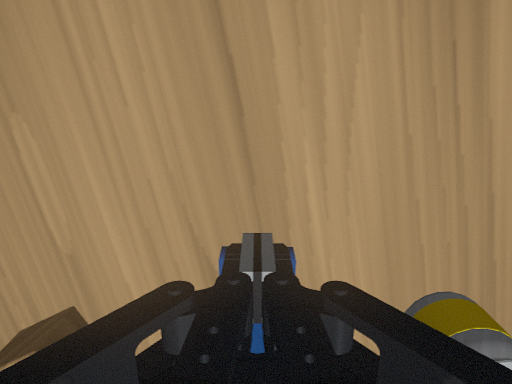

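The wrist view shows the wedge's back corners at about (219,248) and (296,248) on either side of the fingers, so they are centred.

```bash
python3 - <<'E'
from h import *
n='wrist'; a=onz(n,(219,248),22);b=onz(n,(296,248),22);print(a,b,(a+b)/2,np.hypot(*(a-b)[:2])); print(sense()['tool_pos'])
E
```

```text
[562.50120468 183.10910484  22.        ] [614.61412843 173.00178089  22.        ] [588.55766655 178.05544287  22.        ] 53.08403545101652
[594.20651226 210.67136276  87.70411307]
```

Emit:
{"api": "step_arm", "payload": {"targets": [{"dp": [0, 0, 0.15], "angular": [0, 0, 0], "fingers": 1}, {"dp": [0, 0, 0.3], "angular": [0, 0, 0], "fingers": 1}, {"dp": [0, 0.003, 0.36], "angular": [0, 0, 0], "fingers": 1}, {"dp": [0, 0.003, 0.385], "angular": [0, 0, 0], "fingers": 1}, {"dp": [-0.02, 0.003, 0.385], "angular": [0, 0, 0], "fingers": 1}, {"dp": [-0.04, 0.003, 0.385], "angular": [0, 0, 0], "fingers": 1}, {"dp": [-0.06, 0.003, 0.385], "angular": [0, 0, 0], "fingers": 1}, {"dp": [-0.08, 0.003, 0.385], "angular": [0, 0, 0], "fingers": 1}]}}

```text
time: 9.2
tool_pos: [592.0, 194.5, 11.2]
tcp_rot: [180.0, -0.0, 79.0]
ft_force: [0.5, -0.8, -0.8]
finger_gap: 0.1
grip_force: 0.0
```

Emit:
{"api": "step_arm", "payload": {"targets": [{"dp": [-0.015, 0, 0], "angular": [0, 0, 0], "fingers": 1}, {"dp": [-0.03, 0, 0], "angular": [0, 0, 0], "fingers": 1}, {"dp": [-0.045, 0, 0], "angular": [0, 0, 0], "fingers": 1}, {"dp": [-0.06, 0, 0], "angular": [0, 0, 0], "fingers": 1}, {"dp": [-0.075, 0, 0], "angular": [0, 0, 0], "fingers": 1}, {"dp": [-0.09, 0, 0], "angular": [0, 0, 0], "fingers": 1}, {"dp": [-0.1, 0, 0], "angular": [0, 0, 0], "fingers": 1}, {"dp": [-0.1, 0, 0], "angular": [0, 0, 0], "fingers": 1}]}}

```text
time: 10.2
tool_pos: [587.9, 175.0, 10.7]
tcp_rot: [-180.0, 0.0, 79.0]
ft_force: [-0.2, 0.3, -0.8]
finger_gap: 0.1
grip_force: 0.0
```

```bash
python3 - <<'E'
from h import *
for n in ('scene','side'):
    im=snapshot(n); cv2.imwrite('pics/p1%s.png'%n,im)
    for l in('wedge_tip','wedge_back','wedge'): print(n,l,[ (q['conf'],np.round(onz(n,q['at'],Z[l]))) for q in pinpoint(n,l)[:1]])
im=cv2.imread('pics/p1side.png')[160:310,150:350]; cv2.imwrite('pics/c1.png',cv2.resize(im,None,fx=4,fy=4,interpolation=2))
E
```

```text
scene wedge_tip [(0.78, array([543.,   5.,   0.]))]
scene wedge_back [(0.77, array([593., 173.,  11.]))]
scene wedge [(0.86, array([558.,  84.,   0.]))]
side wedge_tip [(0.86, array([551.,   3.,   0.]))]
side wedge_back [(0.74, array([583., 169.,  11.]))]
side wedge [(0.71, array([579.,  84.,   0.]))]
```

View pics/c1.png

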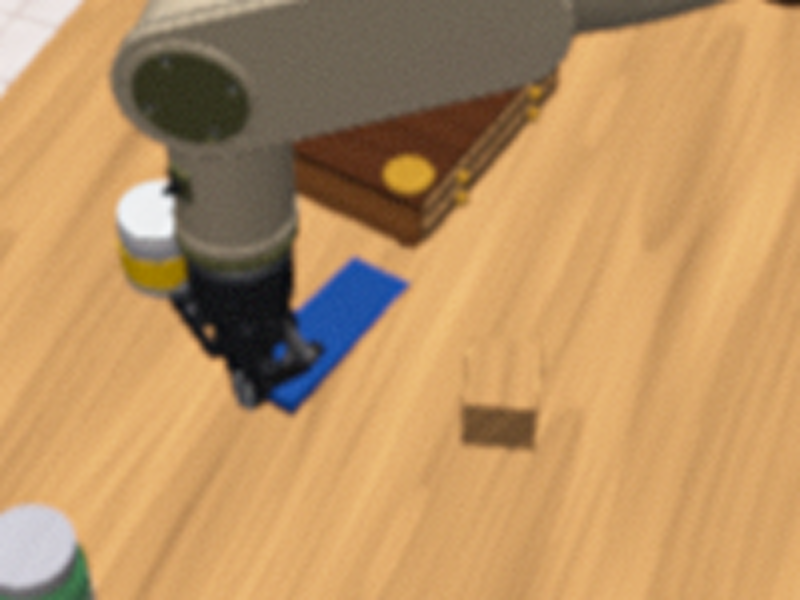

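The wedge is moving straight with the fingers centred. Its tip is now about 31 mm from the foot's centre, so I expect snug after about 75 mm more.

Emit:
{"api": "step_arm", "payload": {"targets": [{"dp": [-0.03, 0, 0], "angular": [0, 0, 0], "fingers": 1}, {"dp": [-0.06, 0, 0], "angular": [0, 0, 0], "fingers": 1}, {"dp": [-0.09, 0, 0], "angular": [0, 0, 0], "fingers": 1}, {"dp": [-0.12, 0, 0], "angular": [0, 0, 0], "fingers": 1}, {"dp": [-0.15, 0, 0], "angular": [0, 0, 0], "fingers": 1}, {"dp": [-0.18, 0, 0], "angular": [0, 0, 0], "fingers": 1}, {"dp": [-0.2, 0, 0], "angular": [0, 0, 0], "fingers": 1}, {"dp": [-0.2, 0, 0], "angular": [0, 0, 0], "fingers": 1}]}}

```text
time: 11.6
tool_pos: [580.2, 135.5, 10.6]
tcp_rot: [-180.0, 0.0, 79.0]
ft_force: [-0.1, -0.7, 0.2]
finger_gap: -0.2
grip_force: 0.0
```

```bash
python3 w.py w4.png plate_top wedge; python3 - <<'E'
from h import *
for l in ('plate_top','wedge'):
    for q in masks_of('wrist',l)[:1]:
        v,u=np.nonzero(q['pixels']); print(l,u.min(),u.max(),v.min(),v.max())
E
```

```text
11.75 [580.25917965 135.9198632   10.59799367] [-1.79989981e+02  7.25932100e-03  7.90214537e+01] [-0.5811241   0.4489417   0.17241405]
(array([594.63233609, 207.28156041, 152.81885645]), array([-0.06105815, -0.2938603 , -0.95396508]))
wedge 195 314 261 353
```

View pics/w4.png

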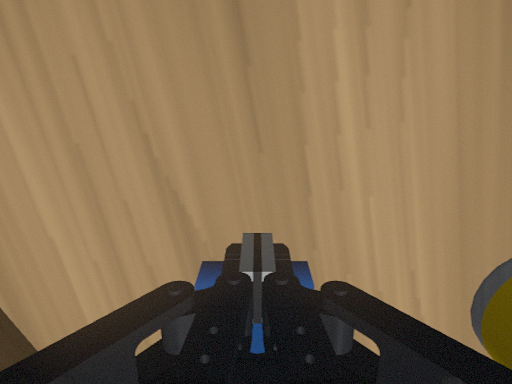

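The wedge is square and centred in the fingers, with its back edge at row 261 and columns 195–314. On I go.

Emit:
{"api": "step_arm", "payload": {"targets": [{"dp": [-0.02, 0, 0], "angular": [0, 0, 0], "fingers": 1}, {"dp": [-0.04, 0, 0], "angular": [0, 0, 0], "fingers": 1}, {"dp": [-0.06, 0, 0], "angular": [0, 0, 0], "fingers": 1}, {"dp": [-0.075, 0, 0], "angular": [0, 0, 0], "fingers": 1}, {"dp": [-0.09, 0, 0], "angular": [0, 0, 0], "fingers": 1}, {"dp": [-0.1, 0, 0], "angular": [0, 0, 0], "fingers": 1}, {"dp": [-0.11, 0, 0], "angular": [0, 0, 0], "fingers": 1}, {"dp": [-0.11, 0, 0], "angular": [0, 0, 0], "fingers": 1}]}}

```text
time: 12.85
tool_pos: [576.1, 114.1, 10.7]
tcp_rot: [180.0, 0.0, 79.0]
ft_force: [0.4, 1.4, -0.5]
finger_gap: -0.2
grip_force: 0.0
```

Emit:
{"api": "step_arm", "payload": {"targets": [{"dp": [-0.004, 0, 0], "angular": [0, 0, 0], "fingers": 1}, {"dp": [-0.008, 0, 0], "angular": [0, 0, 0], "fingers": 1}, {"dp": [-0.012, 0, 0], "angular": [0, 0, 0], "fingers": 1}, {"dp": [-0.016, 0, 0], "angular": [0, 0, 0], "fingers": 1}, {"dp": [-0.02, 0, 0], "angular": [0, 0, 0], "fingers": 1}, {"dp": [-0.02, 0, 0], "angular": [0, 0, 0], "fingers": 1}, {"dp": [-0.02, 0, 0], "angular": [0, 0, 0], "fingers": 1}, {"dp": [-0.02, 0, 0], "angular": [0, 0, 0], "fingers": 1}]}}

```text
time: 13.85
tool_pos: [575.3, 110.3, 10.6]
tcp_rot: [-180.0, 0.0, 79.0]
ft_force: [-0.2, 0.0, 0.1]
finger_gap: 0.0
grip_force: 0.0
```

Emit:
{"api": "step_arm", "payload": {"targets": [{"dp": [-0.004, 0, 0], "angular": [0, 0, 0], "fingers": 1}, {"dp": [-0.008, 0, 0], "angular": [0, 0, 0], "fingers": 1}, {"dp": [-0.012, 0, 0], "angular": [0, 0, 0], "fingers": 1}, {"dp": [-0.016, 0, 0], "angular": [0, 0, 0], "fingers": 1}, {"dp": [-0.016, 0, 0], "angular": [0, 0, 0], "fingers": 1}, {"dp": [-0.016, 0, 0], "angular": [0, 0, 0], "fingers": 1}, {"dp": [-0.016, 0, 0], "angular": [0, 0, 0], "fingers": 1}, {"dp": [-0.016, 0, 0], "angular": [0, 0, 0], "fingers": 1}]}}

```text
time: 14.85
tool_pos: [574.8, 107.2, 10.7]
tcp_rot: [180.0, 0.0, 79.0]
ft_force: [-0.5, 0.4, 0.6]
finger_gap: -0.0
grip_force: 0.0
```

Emit:
{"api": "step_arm", "payload": {"targets": [{"dp": [-0.003, 0, 0], "angular": [0, 0, 0], "fingers": 1}, {"dp": [-0.006, 0, 0], "angular": [0, 0, 0], "fingers": 1}, {"dp": [-0.009, 0, 0], "angular": [0, 0, 0], "fingers": 1}, {"dp": [-0.012, 0, 0], "angular": [0, 0, 0], "fingers": 1}, {"dp": [-0.012, 0, 0], "angular": [0, 0, 0], "fingers": 1}, {"dp": [-0.012, 0, 0], "angular": [0, 0, 0], "fingers": 1}, {"dp": [-0.012, 0, 0], "angular": [0, 0, 0], "fingers": 1}, {"dp": [-0.012, 0, 0], "angular": [0, 0, 0], "fingers": 1}]}}

```text
time: 15.85
tool_pos: [574.4, 105.0, 10.7]
tcp_rot: [180.0, -0.0, 79.0]
ft_force: [0.8, 3.9, 0.1]
finger_gap: -0.2
grip_force: 1.9
```

Emit:
{"api": "step_arm", "payload": {"targets": [{"dp": [-0.002, 0, 0], "angular": [0, 0, 0], "fingers": 1}, {"dp": [-0.004, 0, 0], "angular": [0, 0, 0], "fingers": 1}, {"dp": [-0.006, 0, 0], "angular": [0, 0, 0], "fingers": 1}, {"dp": [-0.008, 0, 0], "angular": [0, 0, 0], "fingers": 1}, {"dp": [-0.01, 0, 0], "angular": [0, 0, 0], "fingers": 1}, {"dp": [-0.01, 0, 0], "angular": [0, 0, 0], "fingers": 1}, {"dp": [-0.01, 0, 0], "angular": [0, 0, 0], "fingers": 1}, {"dp": [-0.01, 0, 0], "angular": [0, 0, 0], "fingers": 1}]}}

```text
time: 16.85
tool_pos: [574.0, 103.2, 10.7]
tcp_rot: [180.0, -0.0, 79.0]
ft_force: [0.9, 4.5, -0.9]
finger_gap: 0.4
grip_force: 2.8
```

Emit:
{"api": "step_arm", "payload": {"targets": [{"dp": [-0.001, 0, 0], "angular": [0, 0, 0], "fingers": 1}, {"dp": [-0.002, 0, 0], "angular": [0, 0, 0], "fingers": 1}, {"dp": [-0.003, 0, 0], "angular": [0, 0, 0], "fingers": 1}, {"dp": [-0.003, 0, 0], "angular": [0, 0, 0], "fingers": 1}, {"dp": [-0.003, 0, 0], "angular": [0, 0, 0], "fingers": 1}, {"dp": [-0.003, 0, 0], "angular": [0, 0, 0], "fingers": 1}, {"dp": [-0.003, 0, 0], "angular": [0, 0, 0], "fingers": 1}, {"dp": [-0.003, 0, 0], "angular": [0, 0, 0], "fingers": 1}]}}

```text
time: 17.85
tool_pos: [573.9, 102.8, 10.8]
tcp_rot: [180.0, -0.0, 79.0]
ft_force: [0.4, 6.3, -0.2]
finger_gap: -0.2
grip_force: 3.3
```

It's snug at about 6 N. I'll back off, rise and go over the plate.

Emit:
{"api": "step_arm", "payload": {"targets": [{"dp": [0.05, 0, 0], "angular": [0, 0, 0], "fingers": 1}, {"dp": [0.12, 0, 0], "angular": [0, 0, 0], "fingers": 1}, {"dp": [0.12, 0, -0.2], "angular": [0, 0, 0], "fingers": 1}, {"dp": [0.12, 0, -0.45], "angular": [0, 0, 0], "fingers": 1}, {"dp": [0.1, 0, -0.65], "angular": [0, 0, 0], "fingers": 1}, {"dp": [-0.15, -0.01, -0.65], "angular": [0, 0, 0], "fingers": 1}, {"dp": [-0.4, -0.02, -0.65], "angular": [0, 0, 0], "fingers": 1}, {"dp": [-0.65, -0.028, -0.65], "angular": [0, 0, 0], "fingers": 1}]}}

```text
time: 18.85
tool_pos: [543.3, -25.0, 141.0]
tcp_rot: [180.0, 0.0, 79.1]
ft_force: [0.1, -0.2, 0.8]
finger_gap: 0.0
grip_force: 0.0
```

Emit:
{"api": "step_arm", "payload": {"targets": [{"dp": [0, 0, 0.05], "angular": [0, 0, 0], "fingers": 1}, {"dp": [0, 0, 0.12], "angular": [0, 0, 0], "fingers": 1}, {"dp": [0, 0, 0.17], "angular": [0, 0, 0], "fingers": 1}, {"dp": [0, 0, 0.2], "angular": [0, 0, 0], "fingers": 1}, {"dp": [0, 0, 0.2], "angular": [0, 0, 0], "fingers": 1}, {"dp": [0, 0, 0.2], "angular": [0, 0, 0], "fingers": 1}, {"dp": [0, 0, 0.2], "angular": [0, 0, 0], "fingers": 1}, {"dp": [0, 0, 0.2], "angular": [0, 0, 0], "fingers": 1}]}}

```text
time: 19.85
tool_pos: [543.8, -24.3, 101.1]
tcp_rot: [180.0, -0.0, 79.0]
ft_force: [0.0, -0.1, 0.4]
finger_gap: 0.4
grip_force: 0.0
```

```bash
python3 w.py w5.png plate_top wedge_back wedge_tip; python3 - <<'E'
from h import *
for l,z in(('plate_top',88),('wedge',0)):
    for q in masks_of('wrist',l)[:1]:
        v,u=np.nonzero(q['pixels']); print(l,u.min(),u.max(),v.min(),v.max())
E
```

```text
plate_top 0.71 [255. 240.] [542.7 -25.9  88. ]
wedge_back 0.63 [264.  11.] [570.7  91.2  11. ]
wedge_tip 0.23 [408. 298.] [ 651.  -144.5    0. ]
20.05 [543.59712819 -24.2961557  100.80846157] [ 1.79990337e+02 -4.07230138e-04  7.90096982e+01] [-0.30549295  0.26349639  0.0820403 ]
(array([557.95502237,  47.06747854, 243.04561307]), array([-0.06071956, -0.29378586, -0.95400962]))
plate_top 216 293 199 255
wedge 219 309 8 173
```

View pics/w5.png

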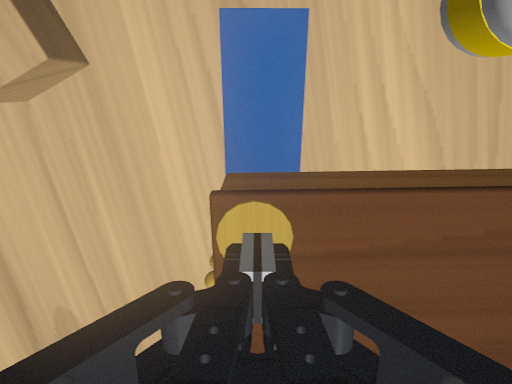

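The wedge is under the foot, square, and the chest is where it was: its lid edge is at the same pixels as before. Now the test press.

Emit:
{"api": "step_arm", "payload": {"targets": [{"dp": [0, 0, 0.02], "angular": [0, 0, 0], "fingers": 1}, {"dp": [0, 0, 0.04], "angular": [0, 0, 0], "fingers": 1}, {"dp": [0, 0, 0.052], "angular": [0, 0, 0], "fingers": 1}, {"dp": [0, 0, 0.06], "angular": [0, 0, 0], "fingers": 1}, {"dp": [0, 0, 0.064], "angular": [0, 0, 0], "fingers": 1}, {"dp": [0, 0, 0.068], "angular": [0, 0, 0], "fingers": 1}, {"dp": [0, 0, 0.07], "angular": [0, 0, 0], "fingers": 1}, {"dp": [0, 0, 0.07], "angular": [0, 0, 0], "fingers": 1}]}}

```text
time: 21.15
tool_pos: [543.6, -24.2, 87.5]
tcp_rot: [180.0, -0.0, 79.0]
ft_force: [-3.6, 1.1, 6.2]
finger_gap: 0.1
grip_force: 3.2
```

Emit:
{"api": "step_arm", "payload": {"targets": [{"dp": [0, 0, 0.003], "angular": [0, 0, 0], "fingers": 1}, {"dp": [0, 0, 0.006], "angular": [0, 0, 0], "fingers": 1}, {"dp": [0, 0, 0.007], "angular": [0, 0, 0], "fingers": 1}, {"dp": [0, 0, 0.007], "angular": [0, 0, 0], "fingers": 1}, {"dp": [0, 0, 0.007], "angular": [0, 0, 0], "fingers": 1}, {"dp": [0, 0, 0.007], "angular": [0, 0, 0], "fingers": 1}, {"dp": [0, 0, 0.007], "angular": [0, 0, 0], "fingers": 1}, {"dp": [0, 0, 0.007], "angular": [0, 0, 0], "fingers": 1}]}}

```text
time: 22.15
tool_pos: [543.8, -24.2, 87.3]
tcp_rot: [180.0, -0.0, 79.0]
ft_force: [-9.9, 1.2, 15.4]
finger_gap: 0.0
grip_force: 8.3
```

It's firm: the force went from 6 to 15 N and the tip moved only 0.2 mm, so the rock is gone. I'll ease the sideways load a little, then check.

Emit:
{"api": "step_arm", "payload": {"targets": [{"dp": [0, -0.001, 0], "angular": [0, 0, 0], "fingers": 1}, {"dp": [0, -0.002, 0], "angular": [0, 0, 0], "fingers": 1}, {"dp": [0, -0.003, 0], "angular": [0, 0, 0], "fingers": 1}, {"dp": [0, -0.003, 0], "angular": [0, 0, 0], "fingers": 1}, {"dp": [0, -0.003, 0], "angular": [0, 0, 0], "fingers": 1}, {"dp": [0, -0.003, 0], "angular": [0, 0, 0], "fingers": 1}, {"dp": [0, -0.003, 0], "angular": [0, 0, 0], "fingers": 1}, {"dp": [0, -0.003, 0], "angular": [0, 0, 0], "fingers": 1}]}}

```text
time: 23.15
tool_pos: [543.7, -24.1, 87.3]
tcp_rot: [179.9, -0.0, 79.0]
ft_force: [-7.0, -0.1, 14.3]
finger_gap: -0.1
grip_force: 7.1
```

```bash
python3 w.py w6.png plate_top wedge_back; python3 - <<'E'
from h import *
a=cv2.imread('pics/w5.png');b=cv2.imread('pics/w6.png')
for n in('scene','side'):
    snapshot(n)
    for l in('chest','tin','offcut','sander','plate_top'): print(n,l,[np.round(onz(n,q['at'],Z[l])) for q in pinpoint(n,l)[:1]])
E
```

```text
plate_top 0.79 [256. 253.] [543.3 -25.8  88. ]
wedge_back 0.68 [264.  10.] [570.7  89.6  11. ]
23.3 [543.67483397 -24.17441307  87.34737879] [ 1.79910355e+02 -1.59159200e-03  7.90283271e+01] [-5.59600403  0.79442603 13.47456616]
(array([557.81396136,  47.2192586 , 229.58272328]), array([-0.05937117, -0.29401078, -0.9540252 ]))
scene chest [array([ 652., -140.,    0.])]
scene tin [array([720.,  68.,   0.])]
scene offcut [array([410., 110.,   0.])]
scene sander [array([ 714., -194.,   84.])]
scene plate_top [array([492.,  86.,  88.])]
side chest [array([ 638., -145.,    0.])]
side tin [array([725.,  71.,   0.])]
side offcut [array([411.,  96.,   0.])]
side sander [array([ 704., -180.,   84.])]
side plate_top [array([547., -28.,  88.])]
```

View pics/w6.png

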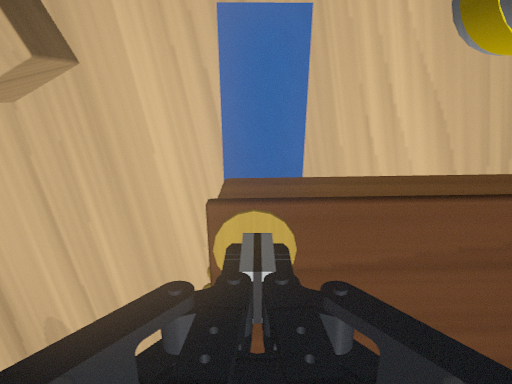

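The fingertips are on the plate at about (256,250). The chest is level, the wedge is seated and nothing else has moved, so I'm handing in.

```bash
python3 -c "from bench import *; print(hand_in())"
```

```text
the job is handed in; nothing more can be done
None
```

The job is handed in: the chest rocked about 8 mm on the first press, the wedge is now snug under the short foot (about 6 N push), and on the second press it stayed level, with the fingertips still pressing the plate at about 14 N and no sign that the chest or anything else moved.

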